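# Seat the splined drive gear in the mixer gearbox and hold it down

### The arm

A 6-joint arm with a two-finger parallel gripper is mounted at the origin on a cart in front of the work surface, level with it; the furniture and walls round the work are solid. World frame = base frame: x ahead of the robot, y to its left, z up, the work surface at z = 0. Lengths are in mm, angles in rad, forces in N, time in s.
With the tool pointing down it reaches from about 275 to 825 mm from the base axis. Payload 4.9 kg.
Tool frame: the origin (TCP) lies midway between the tips of the shut fingers; the grasp point (between the pads) lies 19 mm behind it; z points along the fingers, y is the line along which they close (so a half turn about z gives the same grasp; the last joint's range is limited). The gripper opens to 85 mm and grips with 20 to 120 N. Pads are 22 mm wide; open, the fingers measure 114 mm over their backs; the gripper's body (76 mm by 85 mm) begins 54 mm behind the grasp point. The pads swing forward as they close: fully open they stand 13 mm farther back than shut.
Start: joints at [1.153, 0.326, -0.193, 1.052, 0, 1.437], TCP at [153.997, 528.018, 199.681] pointing down, gripper open.
Joint ranges: [-2.65, 2.65], [-0.97, 1.79], [-1.3, 1.35], [-1.93, 2.1], [-1.47, 1.37], [-3.14, 3.14]. Speed limits (rad/s): [2.57, 2.57, 3.14, 3.14, 3.14, 3.14].

### API

Orientations are given as [roll, pitch, yaw] about the fixed x, y, z axes, in that order (R = Rz(yaw) Ry(pitch) Rx(roll)).
In Python, from plant import bot gives the robot as it stands.
- The arm moves only by the shell command python3 -m creep 'ROWS' [OPENING] [FORCE]. ROWS is JSON, a list of rows, each a list of 6 numbers: the shift along the tool's x, y, z as a fraction of full scale, then the turn, a rotation vector about the tool's x, y, z as a fraction of full scale. A call has exactly 8 rows; each row shifts and turns the commanded pose from where the row before left it, along the tool's axes as they then stand; what a row does not reach is not made up. Full scale, the value 1, is 0.05 m for a shift and 8 degrees for a turn. A row lasts 1/8 s, in which the tool goes at most 62.5 mm and 10.7 degrees, less where a joint would pass 70% of its speed; a pose out of reach is approached as far as the arm can. A call with a number of a shift or a turn outside -1 to 1 is refused whole. A call with a gripper value outside its range is refused whole. OPENING is the opening, from -1 (shut) to 1 (fully open), so that 0 is half open, set as the call begins (- or left out, the last holds). The fingers move at their own pace and stop on an object; FORCE is the grip in N (left out, the last holds). Time passes only in rows, so rows that do not move let the fingers close, or fill a call up. It gives the time, the measured TCP pose, the force, the opening and the grip force at its end, in the units of the state.
- bot.state(): the state, without advancing time (a new reading comes with each control period).
- bot.capture(name): name is "scene" or "top"; returns a dict with "img" (400x640x3 uint8, red, green, blue), "z_map" (400x640 float32, mm along the optical axis (not along the pixel's ray), 0 where there is no reading), "fov_y" (degrees; the focal length in pixels is half the picture's height over the tangent of half this angle, whatever the lens; pixels are square), "cx", "cy" (the principal point, pixels), "origin" and "rotation" of the camera in the world. Camera axes: x right, y down, z forward; pixel columns grow to the right and rows downward; lengths in mm; the calibration is good to about 2 mm. A picture is of the moment at which its call begins.
- bot.finish_job(): hands the job in; it is judged then, once.
The state is a dict: "t": time; "qpos": joint angles; "dq": joint speeds; "joint_efforts": joint torques, N m; "position": TCP position; "tool_rot": TCP orientation; "ft_force": force on the tool from outside, world axes, zero at the start; "moment": the same for the moment, N m; "gripper_width": finger opening in mm; "grasp_force": force on a finger pad.
Only numpy, scipy, OpenCV 4.12 (cv2) and the standard library are available. Lean on these libraries where they do the work, as an engineer would, in place of code of your own. Each camera call takes 0.05 s, during which the arm holds its last target. There are 200 camera calls.

### The job

The paint mixer's gearbox on the bench stands with its gear drawer pulled open. First push the drawer home until it seats at its detent, then take the drive gear by its square hub out of the wooden stand, lower it through the opening in the gearbox cover, turned so that its cross-shaped splines mesh with the socket, and press it fully home against the spring. Finish while still holding the gear pressed down, without letting go, so that I can fit the lock ring, and leave the other things on the bench where they are.

Things in the scene. Friction and masses are not known exactly. Their poses are not given: they have to be found in the camera images.
- gearbox: Fixed grey steel housing, 110 deep (x) x 150 wide (y) x 64 mm high, dark round 46 mm motor end behind it. Origin: centre of its underside, on the bench; x points from its open front (roughly facing the robot) to its back, z up. The 6 mm thick cover, top face 64 mm above the bench, has a round 52 mm opening centred at x = -20 mm, y = 0 in this frame.
- drawer_front (a point): Middle of the outer face of the gear drawer's flat dark steel front panel, 31 mm above the bench (panel 146 mm wide, 6 to 56 mm above the bench, 8 mm thick, no handle). Axes parallel to the gearbox's. The drawer closes along the gearbox's +x; fully home this point is at x = -63 mm in the gearbox frame.
- gear_drawer (a joint): How far the drawer stands open, in m: 0 fully home at its stop, 0.060 fully out. It slides with 1 to 2 N; from 0.010 on a sprung detent resists with up to about 5 N in all, and past 0.0045 it draws the drawer in by itself and keeps it at 0.
- socket_mouth (a point): Centre of the rim of the splined socket, an upright aluminium cup of 48 mm diameter in the drawer, rim 50 mm above the bench. Drawer home: right under the cover's opening, rim 8 mm below the cover's underside. Drawer open: in front of the cover. z up; x and y run along its two crossing slots, each 9.5 mm wide, 30 mm from end to end, with rounded lips.
- spring_pad (a joint): How far the round black sprung pad inside the socket is pushed down, in m. At 0 its top lies 12 mm below the rim, where the gear's splines meet it; with the gear fully home it reads 0.016. It pushes back with 3 N at first, 9.5 N with the gear home; an unheld gear stands some 16 mm too high.
- drive_gear: Loose steel gear, about 0.15 kg. Origin on its axis at the shoulder, where the splined shank below begins; z up. Above the origin: round collar of 36 mm diameter up to 20 mm, toothed wheel of 65 mm diameter at 20 to 30 mm, then the square hub. Starts upright in the stand, at any yaw, shoulder on the stand's top. Fully home its shoulder rests on the socket's rim.
- stand: Fixed light wooden block, 84 x 84 x 36 mm, origin at the centre of its underside, with a plain round 31 mm hole down its middle that holds the gear's shank freely, in any turn.
- wrench: Bystander: loose steel spanner, 29 x 156 x 8 mm, lying flat on the bench between the gearbox and the stand; origin at the centre of its underside. Leave it.
- screw_box: Bystander: loose small cardboard box, 76 x 98 x 34 mm, at the right; origin at the centre of its underside. Leave it.
- sanding_block: Bystander: loose wooden sanding block, 70 x 110 x 27 mm, at the right; origin at the centre of its underside. Leave it.
- socket (a joint): Turn of the socket about its upright axis relative to the gearbox, rad, positive anticlockwise from above; starts anywhere within 0.7 rad and is held by stiff friction (0.3 Nm).
- gear_hub (a point): Middle of the gear's square hub, where it is gripped: 26 x 26 mm, 46 mm high, 30 to 76 mm above the gear's origin; this point is 53 mm above it. The hub's flats face along the gear's x and y.
- gear_foot (a point): Lower end of the splined shank, 28 mm below the gear's origin. The shank is a cross of two ribs along the gear's x and y (in line with the hub's flats), 26 mm from tip to tip, 7 mm thick; the last 4 mm are slimmer, 22.5 and 4.5 mm. Any quarter turn fits as well.

How it is judged (in metres and radians):
On the way, in this order (a step that is already met when the one before it is completed fails the run):
1. the gear drawer is pushed home and seated at its detent (value of joint gear_drawer below 0.003 m), for 0.2 s.
2. the gear's splines have meshed and it is pressed fully home in the socket (z of drive_gear in the frame of socket_mouth below 0.0025 m and horizontal distance between drive_gear and socket_mouth below 0.003 m), for 0.2 s.
At the end, for the whole second after the job is handed in: The drawer is home (within 3 mm); the gear stands upright in the socket with its splines meshed, its shoulder within 2.5 mm of the socket's rim and on its axis within 3 mm, at rest, with the spring pad pushed down more than 13.5 mm, and the fingers still hold the gear and keep it pressed down (all of step 2 and value of joint gear_drawer below 0.003 m and angle between drive_gear's own z axis and vertical below 0.08 rad and value of joint spring_pad above 0.0135 m and contact force between the fingers and drive_gear above 2 N and linear speed of drive_gear below 0.02 m/s); the arm keeps its last pose, push and grip.
It fails at once if the spanner, the screw box or the sanding block is shifted by more than 30 mm (distance of any of wrench, screw_box, sanding_block from where it was at the start of the episode above 0.03 m).
It also fails if it takes over 58 s, if anything falls off the work surface, if the arm or the gripper's body presses on something with over 40 N, if the wrist force passes 120 N, or if a joint passes its speed limit or range.

## Working session

There is one attempt and no reset: what is moved stays moved. The work goes in short steps, Python scripts to look and compute and a shell command to move; the robot and the scene stay as the last step left them, time stands still between calls to the robot, and variables do not carry over. Pictures are saved under pics/ and viewed, at most 10 in all, crops included, and the job is handed in when it is done.

```bash
mkdir -p pics; ls; python3 - <<'E'
from plant import bot
import cv2,numpy as np,pickle
for n in("scene","top"):
    c=bot.capture(n); pickle.dump(c,open(n+".pkl","wb")); cv2.imwrite(f"pics/{n}0.png",c["img"][:,:,::-1])
    print(n,c["fov_y"],c["cx"],c["cy"],c["origin"],np.round(c["rotation"],3).tolist())
print(bot.state())
E
```

```text
pics
scene 55.19725428285076 320.1540358098597 202.66819094773436 [  15.35199764 -584.96164933  783.77693476] [-2.391, -0.003, -0.863]
top 54.13384390630134 323.41203616679604 199.27345384767847 [ 312.56284333  -58.20899043 1264.60564547] [-2.982, -0.059, -1.574]
{'t': 0.1, 'qpos': array([ 1.15279682e+00,  3.26861103e-01, -1.93484183e-01,  1.05203011e+00,
       -4.89031238e-06,  1.43661968e+00]), 'dq': array([ 0.00098816, -0.00251504,  0.00392135,  0.00118639, -0.00074972,
       -0.00125617]), 'joint_efforts': array([ 1.63575678e-03, -4.44237792e+01,  2.63038909e+01,  7.88237056e-03,
       -7.33485081e-05, -6.56130041e-06]), 'position': array([153.75478578, 527.46460667, 198.98479955]), 'tool_rot': array([-3.14002713e+00, -2.06392178e-04,  2.85776963e+00]), 'ft_force': array([-0.46466659,  0.57759315, -0.68813102]), 'moment': array([0.0751414 , 0.0085533 , 0.03546786]), 'grasp_force': 0.0, 'gripper_width': 85.59904360601172}
```

View pics/top0.png

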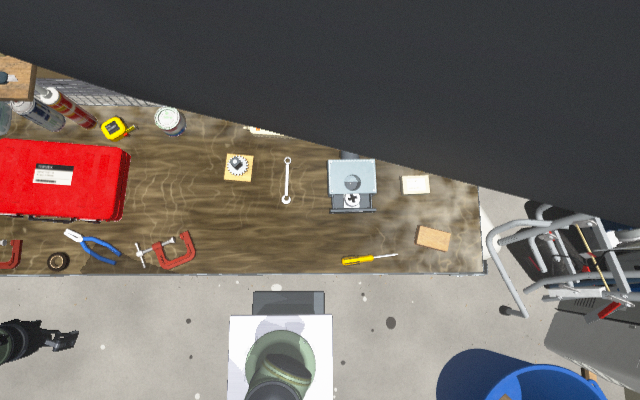

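View pics/scene0.png

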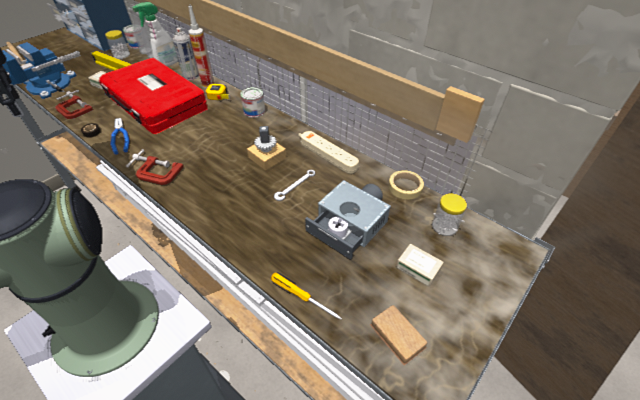

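The top view shows the gear at (238,165), spanner at (287,180), cover opening at (352,182), socket at (352,200) and drawer panel at (353,211). The scene view shows the gear at (265,142) and the socket at (339,226). Next I'll get metric positions.

```bash
cat > h.py <<'E'
import numpy as np,cv2,pickle
from scipy.spatial.transform import Rotation as R
def cloud(c):
    f=200/np.tan(np.radians(c["fov_y"]/2)); v,u=np.mgrid[:400,:640]; z=c["z_map"]
    P=np.dstack([(u-c["cx"])*z/f,(v-c["cy"])*z/f,z])
    W=P@R.from_euler("xyz",c["rotation"]).as_matrix().T+c["origin"]; W[z==0]=np.nan
    return W
def onplane(c,u,v,h):
    f=200/np.tan(np.radians(c["fov_y"]/2))
    d=R.from_euler("xyz",c["rotation"]).as_matrix()@[(u-c["cx"])/f,(v-c["cy"])/f,1]
    o=np.array(c["origin"]); return o+d*(h-o[2])/d[2]
def sel(W,x0,x1,y0,y1,z0,z1):
    return (W[...,0]>x0)&(W[...,0]<x1)&(W[...,1]>y0)&(W[...,1]<y1)&(W[...,2]>z0)&(W[...,2]<z1)
def rect(p): 
    r=cv2.minAreaRect(p[:,:2].astype(np.float32)); return [np.round(x,1).tolist() for x in r]+[len(p),np.round(p[:,2].mean(),1)]
E
python3 - <<'E'
from h import *
for n,g,s in(("top",(238,165),(352,200)),("scene",(265,142),(339,226))):
    c=pickle.load(open(n+".pkl","rb")); W=cloud(c)
    G=W[g[1],g[0]];S=W[s[1],s[0]];print(n,G.round(),S.round())
    gx,gy=G[:2];sx,sy=S[:2]
    def reg(nm,*a):
        p=W[sel(W,*a)]
        print(nm,rect(p) if len(p)>3 else len(p))
    reg("stand",gx-80,gx+80,gy-80,gy+80,30,41)
    reg("hubtop",gx-50,gx+50,gy-50,gy+50,106,118)
    reg("wheel",gx-60,gx+60,gy-60,gy+60,60,72)
    reg("cover",sx-50,sx+170,sy-120,sy+120,60,69)
    reg("rim",sx-35,sx+30,sy-35,sy+35,46,53)
    reg("panel",sx-80,sx+10,sy-100,sy+100,53,59)
    for t,(u,v) in (("gear",g),("sock",s)):
        k=10; im=cv2.resize(c["img"][v-25:v+25,u-30:u+30,::-1],None,fx=8,fy=8,interpolation=cv2.INTER_CUBIC)
        cv2.imwrite(f"{n}_{t}.png",im)
a=[cv2.hconcat([cv2.resize(cv2.imread(f"{n}_{t}.png"),(390,290)) for t in("gear","sock")]) for n in("top","scene")]
cv2.imwrite("pics/crops.png",cv2.vconcat(a))
E
```

```text
top [603. 131. 101.] [ 509. -223.   35.]
stand [[612.2, 139.7], [84.2, 84.7], 85.5, 365, np.float64(35.2)]
hubtop [[612.2, 139.9], [25.8, 25.7], 43.5, 77, np.float64(110.5)]
wheel [[611.5, 139.8], [62.0, 62.0], 0.9, 200, np.float64(64.8)]
cover [[566.8, -221.2], [188.2, 150.7], 2.3, 1321, np.float64(63.5)]
rim [[500.7, -216.3], [54.3, 52.7], 89.5, 107, np.float64(49.7)]
panel [[489.9, -222.8], [38.7, 145.4], 1.6, 82, np.float64(55.7)]
scene [602. 130.  73.] [ 506. -230.   52.]
stand [[611.5, 139.7], [87.9, 85.4], 85.4, 354, np.float64(36.7)]
hubtop [[611.0, 137.8], [28.4, 23.5], 45.9, 61, np.float64(112.4)]
wheel [[608.3, 136.2], [55.7, 64.5], 38.4, 176, np.float64(66.7)]
cover [[573.4, -220.1], [205.9, 151.2], 1.7, 1796, np.float64(64.7)]
rim [[497.2, -228.5], [73.2, 46.5], 21.5, 184, np.float64(50.2)]
panel [[490.6, -223.1], [47.4, 146.6], 0.7, 190, np.float64(56.0)]
```

View pics/crops.png

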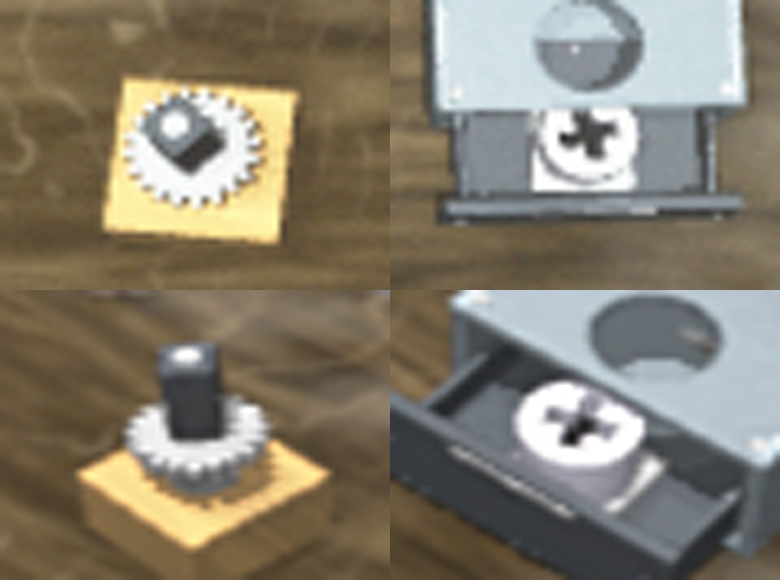

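The crops show the hub turned by about 45°. The cross in the socket is slightly turned, and its dark slots are visible in the right-hand crops. I'll rectify the socket and fit the gearbox frame.

```bash
python3 - <<'E'
from h import *
outs=[]
for n in("top","scene"):
    c=pickle.load(open(n+".pkl","rb")); W=cloud(c)
    m=sel(W,480,680,-320,-120,61,68)
    p=W[m]; # cover: edges by front/side percentiles
    m2=sel(W,525,700,-320,-120,62,67) if n=="top" else sel(W,525,640,-320,-120,62,67)
    q=W[m2]; print(n,"cover",rect(q), "x",np.percentile(q[:,0],[0,1,99,100]).round(1))
    # opening: centre of enclosed hole at z=64 plane: rectify
    g=0.25; N=240
    def rectify(cx,cy,h):
        pts=[(cx+30,cy+30),(cx+30,cy-30),(cx-30,cy-30),(cx-30,cy+30)]
        f=200/np.tan(np.radians(c["fov_y"]/2)); M=R.from_euler("xyz",c["rotation"]).as_matrix()
        px=[]
        for a,b in pts:
            k=M.T@(np.array([a,b,h])-c["origin"]); px.append((k[0]/k[2]*f+c["cx"],k[1]/k[2]*f+c["cy"]))
        H=cv2.getPerspectiveTransform(np.float32(px),np.float32([(0,0),(N,0),(N,N),(0,N)]))
        return cv2.warpPerspective(c["img"],H,(N,N),flags=cv2.INTER_CUBIC)[:,:,::-1]
    cx,cy=508,-222
    im=rectify(cx,cy,50); gr=cv2.cvtColor(im,cv2.COLOR_BGR2GRAY).astype(float)
    vv,uu=np.mgrid[:N,:N]; X=cx+30-(vv+.5)*g; Y=cy+30-(uu+.5)*g
    best=[]
    for x0 in np.arange(498,516,1.):
        for y0 in np.arange(-232,-214,1.):
            dx=X-x0;dy=Y-y0;r=np.hypot(dx,dy); d=r<21
            for a in np.radians(np.arange(-45,45,3)):
                s=dx*np.cos(a)+dy*np.sin(a);t=-dx*np.sin(a)+dy*np.cos(a)
                cr=((abs(s)<15)&(abs(t)<4.75))|((abs(t)<15)&(abs(s)<4.75))
                best.append((gr[d&~cr].mean()-gr[cr].mean(),x0,y0,round(np.degrees(a))))
    best.sort(reverse=True);print(best[:5])
    outs.append(np.hstack([cv2.resize(im,(390,390))]))
cv2.imwrite("pics/rect.png",np.hstack(outs))
E
```

```text
top cover [[591.1, -219.9], [130.7, 150.4], 1.7, 928, np.float64(64.1)] x [526.2 526.7 643.4 656.5]
[(np.float64(129.42567642961575), np.float64(514.0), np.float64(-222.0), 18), (np.float64(128.61669558807665), np.float64(514.0), np.float64(-222.0), 15), (np.float64(128.40671617593097), np.float64(514.0), np.float64(-221.0), 18), (np.float64(128.09237132987164), np.float64(514.0), np.float64(-222.0), 21), (np.float64(127.63493513358024), np.float64(514.0), np.float64(-221.0), 15)]
scene cover [[581.9, -219.3], [115.5, 151.7], 0.9, 1535, np.float64(64.8)] x [525.1 526.  635.1 639.5]
[(np.float64(101.9921857295524), np.float64(512.0), np.float64(-221.0), 18), (np.float64(101.28464560785301), np.float64(512.0), np.float64(-221.0), 15), (np.float64(100.96228037451698), np.float64(512.0), np.float64(-221.0), 21), (np.float64(100.87057898561727), np.float64(511.0), np.float64(-221.0), 18), (np.float64(100.339978748877), np.float64(512.0), np.float64(-222.0), 18)]
```

View pics/rect.png

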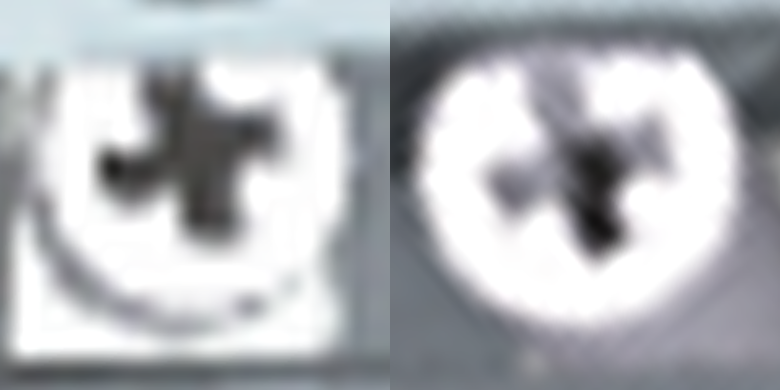

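```bash
python3 -m creep '[[0,0,0,0,0,-0.73],[0,0,0,0,0,-0.73],[0,0,0,0,0,-0.74],[-0.34,-1,0,0,0,0],[-0.34,-1,0,0,0,0],[-0.34,-1,0,0,0,0],[-0.34,-1,0,0,0,0],[-0.34,-1,0,0,0,0]]' -1 40; python3 -m creep '[[-0.34,-1,0,0,0,0],[-0.34,-1,0,0,0,0],[-0.34,-1,0,0,0,0],[-0.34,-1,0,0,0,0],[-0.34,-1,0,0,0,0],[-0.34,-1,0,0,0,0],[-0.34,-1,0,0,0,0],[-0.34,-1,0,0,0,0]]'
```

```text
t: 1.1
position: [244.9, 278.4, 199.5]
tool_rot: [-3.141, 0.0, -3.117]
ft_force: [0.7, -0.6, -0.1]
gripper_width: 0.3
grasp_force: 0.0
t: 2.1
position: [390.2, -118.4, 199.5]
tool_rot: [3.141, 0.0, -3.119]
ft_force: [1.1, 0.6, 0.5]
gripper_width: -0.2
grasp_force: 0.0
```

```bash
python3 -m creep '[[-0.3,-1,0.4,0,0,0],[-0.3,-1,0.5,0,0,0],[0,-0.08,0.8,0,0,0],[0,0,0.8,0,0,0],[0,0,0.6,0,0,0],[0,0,0.28,0,0,0],[0,0,0,0,0,0],[0,0,0,0,0,0]]'; python3 -c "
from plant import bot; print(bot.state()['qpos'])"
```

```text
t: 3.1
position: [423.4, -220.4, 31.7]
tool_rot: [-3.14, 0.001, -3.118]
ft_force: [-0.5, -0.5, 0.2]
gripper_width: -0.2
grasp_force: 0.0
[-6.34824565e-01  3.86045886e-01 -6.02100512e-01  5.80866588e-01
 -1.25354826e-05 -6.58383093e-01]
```

```bash
python3 -m creep '[[-0.2,0,0,0,0,0],[-0.2,0,0,0,0,0],[-0.2,0,0,0,0,0],[-0.2,0,0,0,0,0],[-0.2,0,0,0,0,0],[-0.2,0,0,0,0,0],[-0.1,0,0,0,0,0],[0,0,0,0,0,0]]'; python3 -m creep '[[-0.04,0,0,0,0,0],[-0.04,0,0,0,0,0],[-0.04,0,0,0,0,0],[-0.04,0,0,0,0,0],[-0.04,0,0,0,0,0],[0,0,0,0,0,0],[0,0,0,0,0,0],[0,0,0,0,0,0]]'
```

```text
t: 4.1
position: [487.8, -218.4, 30.6]
tool_rot: [-3.142, -0.0, -3.118]
ft_force: [0.2, 0.2, -0.6]
gripper_width: -0.1
grasp_force: 0.0
t: 5.1
position: [497.4, -218.1, 30.7]
tool_rot: [3.142, -0.0, -3.118]
ft_force: [-0.8, -0.0, 0.2]
gripper_width: -0.2
grasp_force: 0.0
```

```bash
python3 -m creep '[[-0.04,0,0,0,0,0],[-0.04,0,0,0,0,0],[-0.04,0,0,0,0,0],[-0.04,0,0,0,0,0],[0,0,0,0,0,0],[0,0,0,0,0,0],[0,0,0,0,0,0],[0,0,0,0,0,0]]'; python3 -c "
from h import *
from plant import bot
c=bot.capture('scene'); cv2.imwrite('pics/push.png',cv2.resize(c['img'][150:300,260:460,::-1],None,fx=3,fy=3))"
```

```text
t: 6.1
position: [505.5, -218.0, 30.7]
tool_rot: [-3.142, 0.0, -3.118]
ft_force: [0.6, -0.3, 0.2]
gripper_width: -0.3
grasp_force: 0.0
```

View pics/push.png

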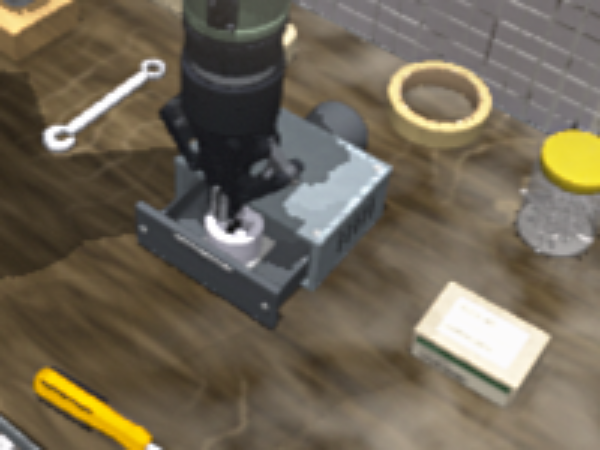

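The picture shows the drawer still open, with the fingertips apparently at or over the socket, crop (230,215), i.e. full picture (337,222). I'll check where the tips really are, using depth.

```bash
python3 - <<'E'
from h import *
from plant import bot
for n in ("scene","top"):
    c=bot.capture(n); pickle.dump(c,open(n+"2.pkl","wb")); W=cloud(c)
    W0=cloud(pickle.load(open(n+".pkl","rb")))
    ch=np.nan_to_num(np.abs(W-W0).max(-1))>8
    k=ch&sel(W,420,640,-300,-140,0,200)
    for z in range(0,200,10):
        p=W[k&(W[...,2]>z)&(W[...,2]<z+10)]
        if len(p)>2: print(n,z,len(p),p.min(0).round(),p.max(0).round())
print(bot.state()['position'],bot.state()['qpos'])
E
```

```text
scene 60 6 [ 494. -224.   63.] [ 501. -217.   70.]
scene 70 30 [ 492. -231.   70.] [ 515. -207.   80.]
scene 80 29 [ 493. -232.   81.] [ 511. -206.   90.]
scene 90 28 [ 493. -232.   90.] [ 506. -206.  100.]
scene 100 24 [ 491. -246.  100.] [ 502. -196.  110.]
scene 110 95 [ 491. -253.  110.] [ 515. -182.  120.]
scene 120 65 [ 488. -262.  120.] [ 515. -176.  130.]
scene 130 102 [ 487. -266.  130.] [ 504. -167.  140.]
scene 140 104 [ 487. -278.  140.] [ 516. -158.  150.]
scene 150 169 [ 485. -279.  150.] [ 519. -157.  160.]
scene 160 110 [ 484. -270.  160.] [ 511. -167.  170.]
scene 170 64 [ 485. -260.  170.] [ 515. -204.  180.]
scene 180 27 [ 494. -256.  181.] [ 514. -244.  188.]
scene 190 74 [ 468. -256.  190.] [ 518. -191.  200.]
top 50 3 [ 582. -167.   56.] [ 618. -154.   60.]
top 60 6 [ 573. -188.   66.] [ 619. -160.   70.]
[ 505.4902765  -217.96961414   30.69438022] [-5.41216917e-01  4.97528042e-01 -4.09432011e-01  6.63869152e-01
  7.33652405e-07 -5.64573037e-01]
```

```bash
python3 - <<'E'
from h import *
for n in ("scene","top"):
    c=pickle.load(open(n+".pkl","rb")); W=cloud(c)
    k=sel(W,60,260,440,620,-50,450)
    print(n,k.sum())
    for z in range(-50,330,15):
        p=W[k&(W[...,2]>z)&(W[...,2]<z+15)]
        if len(p)>2: print(n,z,len(p),p.min(0).round(),p.max(0).round())
E
python3 -m creep '[[0,0,-1,0,0,0],[0,0,-1,0,0,0],[0,0,-1,0,0,0],[0.5,0,-0.4,0,0,0],[0.5,0,0,0,0,0],[0.5,0,0,0,0,0],[0,0,0,0,0,0],[0,0,0,0,0,0]]'
python3 - <<'E'
from h import *
from plant import bot
print(bot.state()['position'],bot.state()['qpos'])
W0=cloud(pickle.load(open("scene.pkl","rb")))
c=bot.capture("scene");W=cloud(c); cv2.imwrite("pics/up.png",c["img"][:,:,::-1])
k=(np.nan_to_num(np.abs(W-W0).max(-1))>8)&sel(W,380,520,-300,-140,100,330)
for z in range(100,330,10):
        p=W[k&(W[...,2]>z)&(W[...,2]<z+10)]
        if len(p)>2: print(z,len(p),p.min(0).round(),p.max(0).round())
q=W[sel(W,450,500,-320,-120,50,59)];print(rect(q))
E
```

```text
scene 722
scene 235 22 [131. 477. 245.] [174. 570. 250.]
scene 250 94 [130. 469. 251.] [178. 573. 265.]
scene 265 86 [130. 470. 265.] [179. 575. 279.]
scene 280 60 [123. 456. 280.] [180. 574. 295.]
scene 295 123 [122. 453. 295.] [187. 593. 310.]
scene 310 105 [128. 453. 310.] [185. 591. 325.]
scene 325 126 [135. 454. 325.] [180. 582. 340.]
top 1878
top 235 17 [147. 478. 242.] [177. 571. 249.]
top 250 42 [141. 470. 250.] [179. 571. 264.]
top 265 23 [145. 471. 265.] [179. 571. 278.]
top 280 39 [123. 454. 283.] [186. 597. 295.]
top 295 138 [123. 453. 295.] [187. 592. 310.]
top 310 113 [123. 455. 310.] [185. 592. 325.]
top 325 140 [123. 456. 325.] [185. 591. 340.]
t: 7.25
position: [431.3, -220.0, 200.9]
tool_rot: [-3.141, 0.001, -3.118]
ft_force: [-0.3, -0.5, -0.3]
gripper_width: 0.2
grasp_force: 0.0
[ 431.3240249  -220.0084222   200.91813833] [-6.24459711e-01  2.02857549e-01 -3.56549196e-01  1.01026958e+00
  2.66252328e-04 -6.47811779e-01]
230 9 [ 420. -226.  233.] [ 426. -214.  239.]
240 47 [ 419. -233.  241.] [ 437. -206.  250.]
250 50 [ 419. -233.  250.] [ 437. -206.  260.]
260 43 [ 419. -234.  260.] [ 433. -206.  270.]
270 46 [ 417. -248.  270.] [ 425. -193.  280.]
280 131 [ 417. -255.  280.] [ 443. -183.  290.]
290 114 [ 415. -264.  290.] [ 445. -175.  300.]
300 145 [ 413. -271.  300.] [ 447. -168.  310.]
310 160 [ 413. -280.  310.] [ 441. -160.  320.]
320 277 [ 411. -282.  320.] [ 445. -159.  330.]
[[484.0, -223.3], [31.6, 146.4], 1.0, 250, np.float64(54.7)]
```

The depth from both cameras agrees: the fingertips really are about 33 mm higher than the reported TCP z, while x and y match. So I'll work with true z = reported z + 33, descend in stages, and check by force and depth.

```bash
python3 -m creep '[[0,0,0.8,0,0,0],[0,0,0.8,0,0,0],[0,0,0.8,0,0,0],[0,0,0.8,0,0,0],[0,0,0.4,0,0,0],[0,0,0.2,0,0,0],[0,0,0,0,0,0],[0,0,0,0,0,0]]'
python3 - <<'E'
from h import *
from plant import bot
W0=cloud(pickle.load(open("scene.pkl","rb")))
c=bot.capture("scene");W=cloud(c)
k=(np.nan_to_num(np.abs(W-W0).max(-1))>8)&sel(W,380,520,-300,-140,10,330)
for z in range(10,100,5):
        p=W[k&(W[...,2]>z)&(W[...,2]<z+5)]
        if len(p)>2: print(z,len(p),p.min(0).round(),p.max(0).round())
E
```

```text
t: 8.3
position: [431.5, -220.2, 11.5]
tool_rot: [-3.141, 0.001, -3.118]
ft_force: [0.3, -0.7, 0.3]
gripper_width: -0.2
grasp_force: 0.0
45 4 [ 420. -226.   46.] [ 424. -213.   50.]
50 12 [ 420. -231.   50.] [ 436. -213.   55.]
55 15 [ 419. -233.   56.] [ 438. -206.   60.]
60 11 [ 420. -234.   60.] [ 433. -213.   65.]
65 16 [ 420. -233.   65.] [ 431. -207.   70.]
70 13 [ 419. -233.   70.] [ 426. -208.   75.]
75 9 [ 419. -232.   75.] [ 427. -213.   79.]
80 10 [ 419. -231.   80.] [ 426. -214.   83.]
85 15 [ 418. -240.   85.] [ 426. -207.   90.]
90 29 [ 417. -250.   90.] [ 444. -192.   95.]
95 53 [ 417. -256.   95.] [ 441. -185.  100.]
```

```bash
python3 -m creep '[[0,0,0.2,0,0,0],[-0.1,0,0.1,0,0,0],[-0.3,0,0,0,0,0],[-0.2,0,0,0,0,0],[-0.2,0,0,0,0,0],[-0.2,0,0,0,0,0],[-0.2,0,0,0,0,0],[0,0,0,0,0,0]]'; python3 -m creep '[[-0.08,0,0,0,0,0],[-0.08,0,0,0,0,0],[-0.04,0,0,0,0,0],[-0.04,0,0,0,0,0],[-0.02,0,0,0,0,0],[0,0,0,0,0,0],[0,0,0,0,0,0],[0,0,0,0,0,0]]'
```

```text
t: 9.35
position: [492.0, -218.4, -4.2]
tool_rot: [-3.141, 0.002, -3.118]
ft_force: [0.2, -0.7, -1.0]
gripper_width: 0.3
grasp_force: 0.0
t: 10.35
position: [503.9, -218.1, -4.2]
tool_rot: [-3.141, 0.001, -3.118]
ft_force: [1.0, -0.8, 0.1]
gripper_width: 0.1
grasp_force: 0.0
```

```bash
python3 -m creep '[[-0.04,0,0,0,0,0],[-0.04,0,0,0,0,0],[-0.02,0,0,0,0,0],[0,0,0,0,0,0],[0,0,0,0,0,0],[0,0,0,0,0,0],[0,0,0,0,0,0],[0,0,0,0,0,0]]';python3 - <<'E'
from h import *
from plant import bot
c=bot.capture("scene");W=cloud(c); cv2.imwrite('pics/push2.png',cv2.resize(c['img'][150:300,260:460,::-1],None,fx=3,fy=3))
q=W[sel(W,450,535,-320,-120,45,59)];print(rect(q),np.percentile(q[:,0],[0,5,50,95]))
E
```

```text
t: 11.35
position: [506.3, -217.9, -4.6]
tool_rot: [-3.141, -0.004, -3.119]
ft_force: [-7.1, -0.2, 4.6]
gripper_width: 0.1
grasp_force: 3.1
[[510.3, -224.0], [31.1, 148.9], 6.3, 162, np.float64(52.5)] [494.19255743 496.07179113 518.93236712 528.2233782 ]
```

View pics/push2.png

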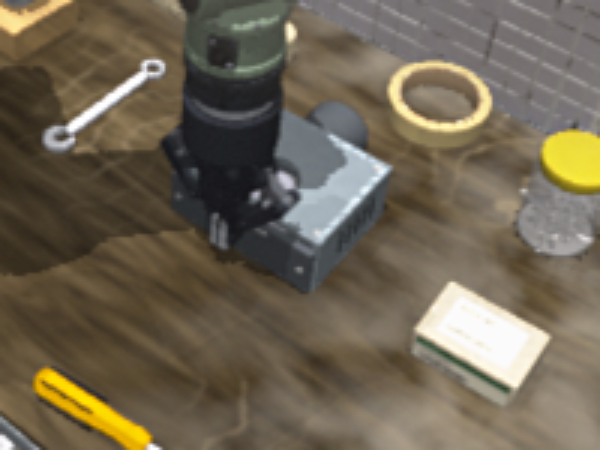

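The picture shows the drawer panel flush with the housing, around (250,250) in the crop, and the force is at the stop: the drawer is home. Now I'll retreat, rise and go to the gear.

```bash
python3 -m creep '[[0.6,0,0,0,0,0],[0,0,-0.8,0,0,0],[0,0,-0.9,0,0,0],[0,0,-0.9,0,0,0],[0,0,-0.9,0,0,0],[0,0,0,0,0,0],[0,0,0,0,0,0],[0,0,0,0,0,0]]' 1 40; python3 -m creep '[[-0.36,0.89,0,0,0,0],[-0.36,0.89,0,0,0,0],[-0.36,0.89,0,0,0,0],[-0.36,0.89,0,0,0,0],[-0.36,0.89,0,0,0,0],[-0.36,0.89,0,0,0,0],[-0.36,0.89,0,0,0,0],[-0.36,0.89,0,0,0,0]]'; python3 -m creep '[[0,0,0,0,0,-0.9],[0,0,0,0,0,-0.9],[0,0,0,0,0,-0.9],[0,0,0,0,0,-0.9],[0,0,0,0,0,-0.9],[0,0,0,0,0,-0.9],[0,0,0,0,0,0],[0,0,0,0,0,0]]'; python3 - <<'E'
from h import *
from plant import bot
c=bot.capture("scene");W=cloud(c)
for n in("scene","top"):
    c=bot.capture(n);W=cloud(c);pickle.dump(c,open(n+"3.pkl","wb"))
    q=W[sel(W,526,636,-320,-120,61.5,68)];print(n,rect(q))
    q=W[sel(W,505,540,-320,-120,46,58)];print(rect(q) if len(q)>3 else 0)
    q=W[sel(W,540,590,-245,-195,42,53)];print(rect(q) if len(q)>3 else 0)
print(bot.state()['position'],bot.state()['tool_rot'],bot.state()['qpos'])
E
```

```text
t: 12.4
position: [477.6, -218.0, 169.2]
tool_rot: [3.14, -0.002, -3.118]
ft_force: [-0.8, 0.4, -0.6]
gripper_width: 85.2
grasp_force: 0.0
t: 13.4
position: [613.8, 142.1, 169.0]
tool_rot: [-3.141, -0.003, -3.118]
ft_force: [0.4, 0.3, -0.1]
gripper_width: 85.7
grasp_force: 0.0
t: 14.4
position: [613.8, 140.6, 169.8]
tool_rot: [3.141, -0.001, -2.366]
ft_force: [-1.1, 0.9, -0.0]
gripper_width: 85.4
grasp_force: 0.0
scene [[580.9, -219.0], [110.2, 154.6], 0.4, 1605, np.float64(64.8)]
[[524.2, -222.6], [19.3, 148.6], 2.5, 264, np.float64(53.5)]
[[564.3, -217.2], [36.6, 42.8], 62.2, 125, np.float64(49.6)]
top [[580.1, -220.0], [107.8, 150.8], 0.8, 1062, np.float64(64.1)]
[[528.5, -223.7], [22.3, 146.5], 2.5, 131, np.float64(53.5)]
[[563.3, -221.8], [42.7, 45.9], 2.1, 122, np.float64(48.3)]
[614.08081642 140.62956803 170.42045953] [ 3.14135406e+00 -3.25614934e-04 -2.36511636e+00] [ 1.08037107e-01  4.93958550e-01 -1.15257035e-02  1.06571549e+00
 -1.45549999e-05 -6.68439142e-01]
```

```bash
python3 -m creep '[[0.03,0.01,0.6,0,0,0],[0,0,0.7,0,0,0],[0,0,0.6,0,0,0],[0,0,0.4,0,0,0],[0,0,0.2,0,0,0],[0,0,0.12,0,0,0],[0,0,0,0,0,0],[0,0,0,0,0,0]]'; python3 -m creep '[[0,0,0,0,0,0],[0,0,0,0,0,0],[0,0,0,0,0,0],[0,0,0,0,0,0],[0,0,0,0,0,0],[0,0,0,0,0,0],[0,0,0,0,0,0],[0,0,0,0,0,0]]' -1 80; python3 - <<'E'
from h import *
from plant import bot
c=bot.capture("scene");cv2.imwrite("pics/grip.png",cv2.resize(c['img'][60:200,180:360,::-1],None,fx=3,fy=3))
E
```

```text
t: 15.55
position: [613.5, 140.1, 40.6]
tool_rot: [-3.141, 0.001, -2.364]
ft_force: [-0.1, -0.6, 0.5]
gripper_width: 85.6
grasp_force: 0.0
t: 16.55
position: [613.0, 140.0, 39.9]
tool_rot: [-3.141, 0.0, -2.364]
ft_force: [-0.3, 0.3, 4.1]
gripper_width: 25.2
grasp_force: 78.5
```

View pics/grip.png

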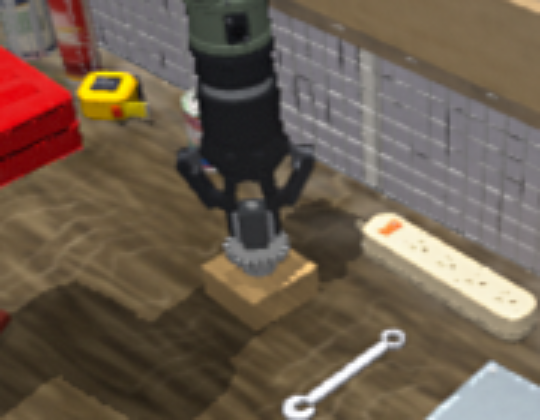

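```bash
python3 - <<'E'
from h import *
# socket yaw/pos after closing, and opening centre, from frame 3
for n in("top","scene"):
    c=pickle.load(open(n+"3.pkl","rb"))
    f=200/np.tan(np.radians(c["fov_y"]/2)); M=R.from_euler("xyz",c["rotation"]).as_matrix()
    gr=cv2.cvtColor(c["img"],cv2.COLOR_RGB2GRAY).astype(np.float32)
    cx,cy=561,-221; N=200
    xs=cx+25-.25*np.arange(N); ys=cy+25-.25*np.arange(N); X,Y=np.meshgrid(xs,ys,indexing="ij")
    K=(np.dstack([X,Y,0*X+50])-c["origin"])@M
    im=cv2.remap(gr,(K[...,0]/K[...,2]*f+c["cx"]).astype(np.float32),(K[...,1]/K[...,2]*f+c["cy"]).astype(np.float32),cv2.INTER_CUBIC)
    cv2.imwrite(f"pics/s3{n}.png",cv2.resize(im,(400,400)))
    best=[]
    for x0 in np.arange(553,570,1.):
        for y0 in np.arange(-228,-214,1.):
            dx=X-x0;dy=Y-y0;r=np.hypot(dx,dy); d=r<18
            for a in np.radians(np.arange(-45,45,3)):
                s=dx*np.cos(a)+dy*np.sin(a);t=-dx*np.sin(a)+dy*np.cos(a)
                cr=((abs(s)<15)&(abs(t)<4.75))|((abs(t)<15)&(abs(s)<4.75))
                best.append((im[d&~cr].mean()-im[cr].mean(),x0,y0,round(np.degrees(a))))
    best.sort(reverse=True)
    for b in best[:5]: print(n,[float(round(q,1)) for q in b])
cv2.imwrite("pics/s3.png",cv2.hconcat([cv2.imread(f"pics/s3{n}.png") for n in("top","scene")]))
E
```

```text
top [127.5, 561.0, -221.0, 18.0]
top [126.69999694824219, 561.0, -221.0, 15.0]
top [126.69999694824219, 562.0, -221.0, 18.0]
top [126.4000015258789, 561.0, -220.0, 18.0]
top [126.0999984741211, 562.0, -221.0, 15.0]
scene [102.80000305175781, 560.0, -219.0, 18.0]
scene [102.5999984741211, 560.0, -220.0, 18.0]
scene [102.19999694824219, 560.0, -219.0, 21.0]
scene [101.5999984741211, 560.0, -220.0, 21.0]
scene [101.4000015258789, 560.0, -220.0, 15.0][ WARN:0@0.358] global loadsave.cpp:1063 imwrite_ Unsupported depth image for selected encoder is fallbacked to CV_8U.
```

View pics/s3.png

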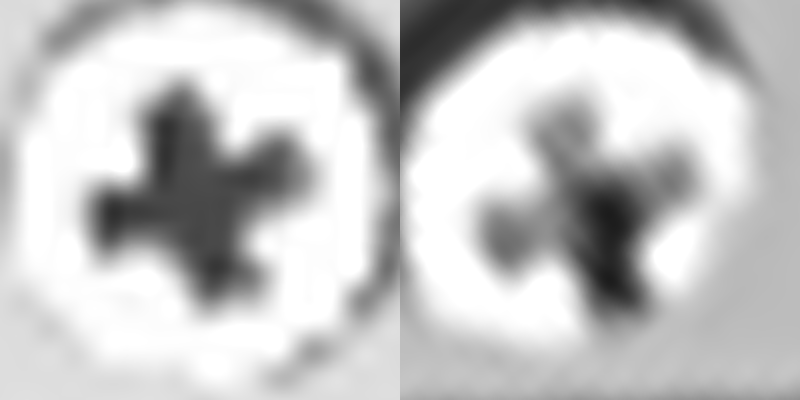

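The gripper holds the hub at a width of 25 mm and the gear is still upright in the stand. The socket, seen through the opening, is centred at (561,−220) and turned 17.5°. Now lift, turn and carry.

```bash
python3 -m creep '[[0,0,-0.2,0,0,0],[0,0,-0.4,0,0,0],[0,0,-0.6,0,0,0],[0,0,-0.7,0,0,0],[0,0,-0.3,0,0,0.84],[0,0,0,0,0,0.84],[0,0,0,0,0,0.85],[0,0,0,0,0,0.85]]'; python3 -m creep '[[0.39,-0.82,0,0,0,0],[0.39,-0.82,0,0,0,0],[0.39,-0.82,0,0,0,0],[0.39,-0.82,0,0,0,0],[0.39,-0.82,0,0,0,0],[0.39,-0.82,0,0,0,0],[0.39,-0.8,0,0,0,0],[0.39,-0.8,0,0,0,0]]'; python3 -m creep '[[0,0,0,0,0,0],[0,0,0,0,0,0],[0,0,0,0,0,0],[0,0,0,0,0,0],[0,0,0,0,0,0],[0,0,0,0,0,0],[0,0,0,0,0,0],[0,0,0,0,0,0]]'; python3 - <<'E'
from h import *
from plant import bot
a=pickle.load(open("scene3.pkl","rb"));W0=cloud(a)
c=bot.capture("scene");W=cloud(c);cv2.imwrite("pics/over.png",cv2.resize(c['img'][100:280,250:450,::-1],None,fx=3,fy=3))
k=(np.nan_to_num(np.abs(W-W0).max(-1))>8)&sel(W,500,620,-300,-140,70,260)
for z in range(90,200,5):
        p=W[k&(W[...,2]>z)&(W[...,2]<z+5)]
        if len(p)>2: print(z,len(p),p.min(0).round(),p.max(0).round())
E
```

```text
t: 17.6
position: [612.2, 139.9, 149.6]
tool_rot: [3.141, -0.001, -2.84]
ft_force: [0.1, -0.0, -1.2]
gripper_width: 25.4
grasp_force: 78.4
t: 18.6
position: [561.3, -219.0, 149.7]
tool_rot: [3.141, -0.0, -2.836]
ft_force: [0.3, 0.3, -2.1]
gripper_width: 25.4
grasp_force: 78.8
t: 19.6
position: [562.0, -217.9, 149.7]
tool_rot: [3.142, -0.0, -2.836]
ft_force: [0.1, -0.8, -1.3]
gripper_width: 25.1
grasp_force: 79.0
115 3 [ 557. -227.  119.] [ 563. -208.  120.]
120 10 [ 548. -226.  120.] [ 561. -207.  125.]
125 17 [ 549. -230.  125.] [ 563. -205.  130.]
130 17 [ 549. -231.  130.] [ 568. -206.  135.]
135 6 [ 548. -231.  136.] [ 562. -219.  139.]
145 10 [ 544. -235.  147.] [ 557. -208.  150.]
150 14 [ 544. -236.  150.] [ 560. -212.  155.]
165 22 [ 529. -250.  165.] [ 568. -197.  170.]
170 67 [ 528. -250.  170.] [ 589. -191.  175.]
175 188 [ 528. -250.  175.] [ 587. -186.  180.]
180 18 [ 545. -237.  180.] [ 563. -212.  185.]
185 25 [ 546. -237.  185.] [ 562. -203.  190.]
190 36 [ 545. -243.  190.] [ 577. -194.  195.]
195 39 [ 545. -244.  195.] [ 576. -195.  200.]
```

View pics/over.png

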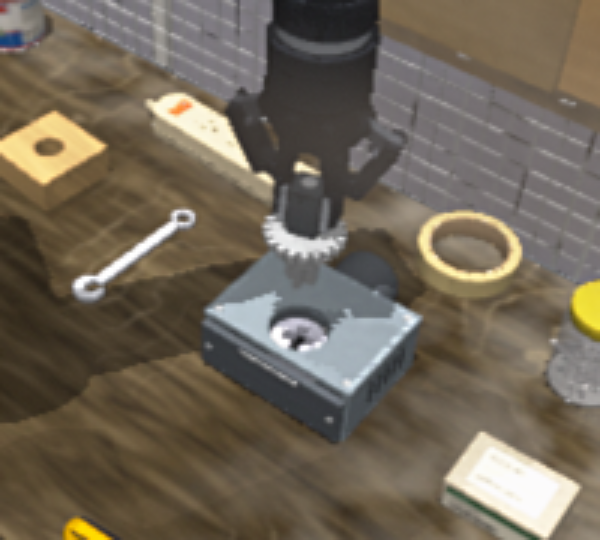

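The gear hangs level over the opening: wheel at (305,235) and socket at (298,333) in the crop. I'll shift 2 mm in −y and lower.

```bash
python3 -m creep '[[0.02,-0.04,0.1,0,0,0],[0,0,0.2,0,0,0],[0,0,0.3,0,0,0],[0,0,0.3,0,0,0],[0,0,0.2,0,0,0],[0,0,0.1,0,0,0],[0,0,0,0,0,0],[0,0,0,0,0,0]]'; python3 -m creep '[[0,0,0.04,0,0,0],[0,0,0.04,0,0,0],[0,0,0.04,0,0,0],[0,0,0.04,0,0,0],[0,0,0.02,0,0,0],[0,0,0,0,0,0],[0,0,0,0,0,0],[0,0,0,0,0,0]]'
```

```text
t: 20.65
position: [562.1, -220.2, 90.2]
tool_rot: [-3.141, 0.001, -2.836]
ft_force: [0.3, 0.1, -1.8]
gripper_width: 25.1
grasp_force: 79.1
t: 21.65
position: [561.7, -220.1, 80.7]
tool_rot: [-3.142, 0.0, -2.836]
ft_force: [-0.0, -0.1, -1.3]
gripper_width: 25.2
grasp_force: 79.1
```

```bash
python3 -m creep '[[0,0,0.02,0,0,0],[0,0,0.02,0,0,0],[0,0,0.02,0,0,0],[0,0,0.02,0,0,0],[0,0,0.02,0,0,0],[0,0,0,0,0,0],[0,0,0,0,0,0],[0,0,0,0,0,0]]'
```

```text
t: 22.65
position: [561.7, -220.1, 75.7]
tool_rot: [-3.141, 0.0, -2.836]
ft_force: [-0.5, 0.4, -2.2]
gripper_width: 25.3
grasp_force: 79.1
```

```bash
python3 -m creep '[[0,0,0.04,0,0,0],[0,0,0.04,0,0,0],[0,0,0.04,0,0,0],[0,0,0.04,0,0,0],[0,0,0.04,0,0,0],[0,0,0,0,0,0],[0,0,0,0,0,0],[0,0,0,0,0,0]]' - 100; python3 -m creep '[[0,0,0.04,0,0,0],[0,0,0.04,0,0,0],[0,0,0.04,0,0,0],[0,0,0.04,0,0,0],[0,0,0,0,0,0],[0,0,0,0,0,0],[0,0,0,0,0,0],[0,0,0,0,0,0]]'
```

```text
t: 23.65
position: [561.6, -220.0, 65.8]
tool_rot: [-3.142, 0.0, -2.836]
ft_force: [-1.0, 1.9, 2.6]
gripper_width: 24.8
grasp_force: 99.4
t: 24.65
position: [561.7, -220.0, 57.9]
tool_rot: [-3.142, 0.0, -2.836]
ft_force: [-1.2, 0.9, 5.6]
gripper_width: 24.9
grasp_force: 99.9
```

```bash
python3 -m creep '[[0,0,0.02,0,0,0],[0,0,0.02,0,0,0],[0,0,0.02,0,0,0],[0,0,0.01,0,0,0],[0,0,0.01,0,0,0],[0,0,0,0,0,0],[0,0,0,0,0,0],[0,0,0,0,0,0]]'
```

```text
t: 25.65
position: [561.8, -220.0, 54.1]
tool_rot: [-3.141, 0.0, -2.836]
ft_force: [-2.3, 1.2, 7.3]
gripper_width: 25.0
grasp_force: 100.1
```

```bash
python3 -m creep '[[0,0,0.02,0,0,0],[0,0,0.01,0,0,0],[0,0,0.01,0,0,0],[0,0,0,0,0,0],[0,0,0,0,0,0],[0,0,0,0,0,0],[0,0,0,0,0,0],[0,0,0,0,0,0]]'
```

```text
t: 26.65
position: [561.8, -220.1, 53.7]
tool_rot: [-3.141, 0.001, -2.836]
ft_force: [-5.6, 3.0, 19.6]
gripper_width: 24.8
grasp_force: 101.7
```

The force jumped to 20 N at the expected height, so the shoulder is on the rim. I'll check the wheel height and the bystanders, then hand in.

```bash
python3 - <<'E'
from h import *
from plant import bot
c=bot.capture("scene");W=cloud(c)
W0=cloud(pickle.load(open("scene3.pkl","rb")))
k=(np.nan_to_num(np.abs(W-W0).max(-1))>6)&sel(W,500,620,-270,-170,66,100)
p=W[k];print(np.histogram(p[:,2],range(66,100,2)))
w=p[(p[:,2]>76)&(p[:,2]<84)];print(w.min(0).round(),w.max(0).round())
q=W[sel(W,505,540,-320,-120,46,58)];print(rect(q))
cv2.imwrite("pics/end.png",cv2.resize(c['img'][130:330,220:460,::-1],None,fx=2.5,fy=2.5))
E
```

```text
(array([ 0,  0,  6, 14, 13, 26, 51, 96, 31,  4,  9,  8,  8,  5,  9, 13]), array([66, 68, 70, 72, 74, 76, 78, 80, 82, 84, 86, 88, 90, 92, 94, 96, 98]))
[ 527. -252.   76.] [ 585. -186.   84.]
[[523.8, -222.7], [18.6, 148.9], 3.8, 268, np.float64(53.6)]
```

View pics/end.png

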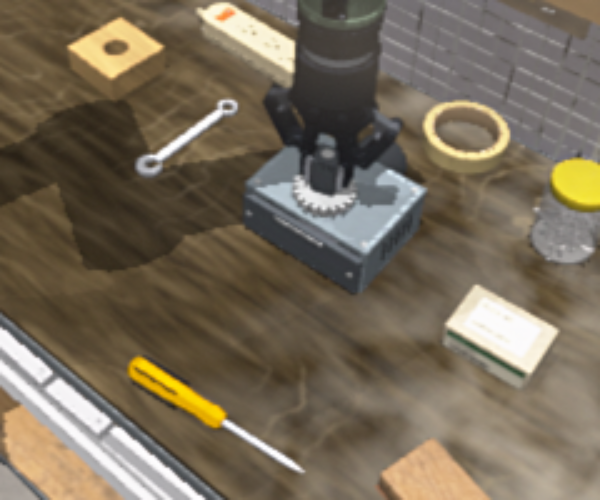

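The picture shows the wheel seated just above the cover at (323,195), the drawer shut, and the other things where they were. Wheel top is at about 80 mm, which is fully home.

```bash
python3 -c "
from plant import bot; print(bot.finish_job())"
```

```text
the job is handed in; nothing more can be done
None
```

The drawer is pushed home and the gear is meshed and held pressed against the socket rim at about 20 N; the job is handed in, no verdict was returned, and the reported TCP height read about 33 mm too low, so I worked from camera depth instead.

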